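# Seat a filter in its cube with the hand-wheel bench press

## Robot

A 6-joint arm with a two-finger parallel gripper is mounted at the origin on a cart in front of the work surface, level with it; the furniture and walls round the work are solid. World frame = base frame: x ahead of the robot, y to its left, z up, the work surface at z = 0. Lengths are in mm, angles in rad, forces in N, time in s.
With the tool pointing down it reaches from about 350 to 775 mm from the base axis. Payload 7.3 kg.
Tool frame: the origin (TCP) lies on the centre line of the jaws, within the pads' length; the fingertips stand 17 mm ahead of it and the grasp point (between the pads) lies 2 mm behind it; z points along the fingers, y is the line along which they close (so a half turn about z gives the same grasp; the last joint's range is limited). The gripper opens to 92 mm and grips with 3 to 60 N. Pads are 19 mm wide; open, the fingers measure 130 mm over their backs; the gripper's body (75 mm by 190 mm) begins 47 mm behind the grasp point.
Start: joints at [1.091, 0.342, 1.524, -0, 1.275, -0.146], TCP at [171.994, 496.046, 243.741] pointing down, gripper open.
Joint ranges: [-2.53, 2.53], [-0.77, 2.02], [0.04, 2.7], [-1, 4.14], [0.28, 2.66], [-3.11, 3.11]. Speed limits (rad/s): [2.57, 2.57, 3.14, 3.14, 3.14, 3.14].

## Interface

Orientations are given as [roll, pitch, yaw] about the fixed x, y, z axes, in that order (R = Rz(yaw) Ry(pitch) Rx(roll)).
In Python, from plant import bot gives the robot as it stands. The module is installed in compiled form; this text tells all that it offers.
- The arm moves only by the shell command python3 -m pendant 'ROWS'. ROWS is JSON, a list of rows, each a list of 3 entries, a list of its own where there are three numbers: the shift along the world's x, y, z as a fraction of full scale, then the turn, a rotation vector about the world's x, y, z as a fraction of full scale, then the opening, from -1 (shut) to 1 (fully open), so that 0 is half open. In form: [[[tx, ty, tz], [rx, ry, rz], claw], ...]. A call has exactly 10 rows; each row shifts and turns the commanded pose from where the row before left it; what a row does not reach is not made up. Full scale, the value 1, is 30 mm for a shift and 0.12 rad for a turn. A row lasts 1/12 s, in which the tool goes at most 41.7 mm and 7.16 degrees, less where a joint would pass 70% of its speed; a pose out of reach is approached as far as the arm can. A call with a number of a shift or a turn outside -1 to 1 is refused whole. A call with a gripper value outside its range is refused whole. The fingers move at their own pace and stop on an object; the grip force is fixed at half the most. Time passes only in rows, so rows that do not move let the fingers close, or fill a call up. It gives the time, the measured TCP pose, the force, the opening and the grip force at its end, in the units of the state.
- bot.get_obs(): the state, without advancing time (a new reading comes with each control period).
- bot.capture(name): name is "scene" or "top" or "wrist"; returns the picture (420x560x3 uint8, blue, green, red); there is no depth.
- bot.camera_params(name): a dict with "fovy" (degrees; the focal length in pixels is half the picture's height over the tangent of half this angle, whatever the lens; pixels are square), "cx", "cy" (the principal point, pixels), "camera_from_world" (4x4, takes a point from world to camera coordinates). Camera axes: x right, y down, z forward; pixel columns grow to the right and rows downward; lengths in mm; the calibration is good to about 2 mm. A picture is of the moment at which its call begins: read the wrist's pose just before it. camera_params takes no time and is no camera call; for the wrist camera it gives the pose at the moment of the call.
- bot.close_job(): hands the job in; it is judged then, once.
The state is a dict: "time": time; "joint_positions": joint angles; "dq": joint speeds; "tau": joint torques, N m; "tool_pos": TCP position; "tcp_rot": TCP orientation; "contact_force": force on the tool from outside, world axes, zero at the start; "moment": the same for the moment, N m; "grip_width": finger opening in mm; "finger_force": force on a finger pad.
Only numpy, scipy, OpenCV 4.12 (cv2) and the standard library are available. Lean on these libraries where they do the work, as an engineer would, in place of code of your own. Each camera call takes 0.05 s, during which the arm holds its last target. There are 200 camera calls.

## Task

Seat the filter in the black filter cube with the small bench press: push the shuttle carrying the cube fully home under the press foot, then push the hand wheel round by its upright handle through exactly one full turn clockwise (seen from above), so that the handle is back where it began and the foot bears on the cube. Only push, gently, with the fingers: grip and lift nothing, do not touch the cube, and leave the things around the press where they stand.

Things in the scene. Friction and masses are not known exactly. Their poses are not given: they have to be found in the camera images.
- press: Grey bench press, fixed: base 150 x 205 x 20 mm, column, overhanging head up to 144 mm. Origin on the bench under the wheel's axis, z up; x points to the column (base from -55 to +95 mm), y the way the shuttle is drawn out (base from -69 to +137 mm).
- shuttle (a joint): How far the shuttle has been pushed in, in m: 0 drawn out (the start), 0.065 fully home against its stop, cube centred under the foot. It slides straight along the press's -y, with about 2 N of friction, and stays where it is left. The stop has a rubber tip.
- push_plate (a point): Middle of the outer face of the shuttle's push plate: an upright aluminium plate at the shuttle's outer end, 56 mm wide, 12 mm thick, reaching from 20 to 76 mm above the bench (this point is 50 mm up). The face looks along the press's +y; push it toward -y (its back is not to be pressed on). Drawn out, it stands 227 mm from the wheel's axis, home 162 mm, clear of the base.
- nest (a point): Centre of the nest floor on the shuttle, 34 mm above the bench, where the cube stands inside a 10 mm high rim.
- cube_mid (a point): Centre of the loose black filter cube (38 x 40 x 34 mm, about 90 g) that stands in the shuttle's nest.
- wheel (a joint): Angle of the hand wheel in rad, growing clockwise seen from above; it starts anywhere from -1.0 to 1.0, and one full turn adds 6.283. End stops at -1.9 and 8.6. A turn clockwise lowers the foot by 8 mm. The wheel stays where it is left; pushing the handle takes about 4 N, some 2 N more when brisk (2 rad/s).
- wheel_axis (a point): Point on the wheel's upright axis at the height of point handle, 198 mm above the bench.
- handle (a point): Middle of the wheel's handle: a round upright black grip, 23 mm at its widest, 172 to 222 mm above the bench (this point 198), fixed on the rim 52 mm from the axis. The dark three-spoked wheel, 117 mm across, lies level on the press head, rim 156 to 170 mm, hub up to 184 mm above the bench; it turns without rising or sinking.
- ram_end (a point): Point on the axis at the lower end of the steel ram that carries the foot, 14 mm above the foot's underside; about 86 to 88 mm above the bench at the start, 8 mm lower after one turn.
- foot: The white sprung disc (30 mm wide) under the ram; origin at the centre of its underside, 3 to 7 mm above the cube's top at the start. Its spring gives about 1.5 N per mm.
- cube: The same filter cube; origin at its underside, z up.
- dark_canister: Bystander: black objective canister, 41 mm wide, 67 mm tall, left of the press; origin at its underside.
- oil_bottle: Bystander: small brown oil bottle, 26 mm wide, 50 mm tall, right of the press; origin at its underside.
- coverslip_box: Bystander: small clear box, 30 x 34 x 17 mm, right of the press; origin at its underside.
Things that resemble listed ones, but are neither listed nor needed, are in the scene too. Leave any blue look-alike of the cube alone.

How it is judged (in metres and radians):
On the way, in this order (a step that is already met when the one before it is completed fails the run):
1. the shuttle is fully home and the wheel not yet turned (value of joint shuttle above 0.0625 m and distance of handle from where it was at the start of the episode below 0.015 m and distance of ram_end from where it was at the start of the episode below 0.002 m), for 0.2 s.
2. the handle has been pushed half-way round, clockwise (value of joint shuttle above 0.0625 m and distance of handle from where it was at the start of the episode above 0.092 m and z of ram_end in the frame of press below 0.0855 m).
3. the handle is back where it began after one turn, the foot bearing on the cube (value of joint shuttle above 0.0625 m and contact force between foot and cube above 1 N and distance of handle from where it was at the start of the episode below 0.015 m and distance of ram_end from where it was at the start of the episode above 0.006 m and z of ram_end in the frame of press below 0.0845 m), for 0.1 s.
At the end, for the whole second after the job is handed in: Shuttle within 2.5 mm of its stop, cube in its nest; the wheel turned one turn clockwise, handle within 15 mm (about 16 degrees) of where it began and at rest; the foot bears on the cube with more than 1 N. Force of the fingers on the wheel stays under 40 N (all of step 3 and velocity of joint wheel between -0.1 and 0.1 rad/s and horizontal distance between cube_mid and nest below 0.006 m and z of cube_mid in the frame of nest below 0.022 m); the robot touches nothing.
It fails at once if the fingers touch the filter cube (contact force between the fingers and cube above 0.5 N).
It fails at once if the cube is lifted or tipped out of its nest (z of cube_mid in the frame of nest above 0.024 m or angle between cube's own z axis and vertical above 0.2 rad).
It fails at once if the wheel goes far past one turn (more than about 60 degrees) (distance of ram_end from where it was at the start of the episode above 0.0095 m).
It fails at once if the handle is gripped or forced (over 40 N), or the push plate is gripped (fingers press on its back) (contact force between the fingers and wheel above 40 N or contact force between the fingers and plate_back above 3 N).
It fails at once if a thing standing round the press is moved or lifted (distance of any of dark_canister, oil_bottle, coverslip_box from where it was at the start of the episode above 0.01 m).
It also fails if it takes over 64 s, if anything falls off the work surface, if the arm or the gripper's body presses on something with over 40 N, if the wrist force passes 120 N, or if a joint passes its speed limit or range.

## Working session

There is one attempt and no reset: what is moved stays moved. The work goes in short steps, Python scripts to look and compute and a shell command to move; the robot and the scene stay as the last step left them, time stands still between calls to the robot, and variables do not carry over. Pictures are saved under pics/ and viewed, at most 10 in all, crops included, and the job is handed in when it is done.

```bash
mkdir -p pics; python3 - <<'E'
from plant import bot
import cv2,numpy as np
for n in("scene","top"):
    im=bot.capture(n); cv2.imwrite(f"pics/{n}0.png",im)
    p=bot.camera_params(n); print(n,p["fovy"],p["cx"],p["cy"],np.round(p["camera_from_world"],3).tolist())
o=bot.get_obs();print(o)
E
```

```text
scene 46.701626367789245 278.9224919914023 207.06229528454662 [[-0.894, -0.447, -0.003, 558.862], [-0.248, 0.503, -0.828, 171.493], [0.372, -0.74, -0.561, 1145.401], [0.0, 0.0, 0.0, 1.0]]
top 43.36788925402054 282.3630923027533 211.69418938650392 [[-0.012, -1.0, 0.006, 156.253], [-0.981, 0.011, -0.193, 541.219], [0.193, -0.008, -0.981, 1271.906], [0.0, 0.0, 0.0, 1.0]]
{'time': 0.1, 'joint_positions': array([ 1.09104153e+00,  3.42674770e-01,  1.52490788e+00, -7.17306908e-06,
        1.27541153e+00, -1.45986432e-01]), 'dq': array([-0.00239728,  0.00067043, -0.00413015, -0.00049176, -0.0006378 ,
       -0.00132177]), 'tau': array([ 1.92683998e-03, -4.32004023e+01, -2.44693047e+01,  7.17846723e-02,
        5.27271582e-02, -1.05455713e-04]), 'tool_pos': array([171.80984119, 495.73406497, 243.10792301]), 'tcp_rot': array([-3.14020503e+00, -1.97092398e-04,  2.80782625e+00]), 'contact_force': array([-0.10829128, -0.50351908, -0.16513629]), 'moment': array([-0.02474048,  0.02514119, -0.01668305]), 'finger_force': 0.0, 'grip_width': 91.87308653611024}
```

View pics/scene0.png

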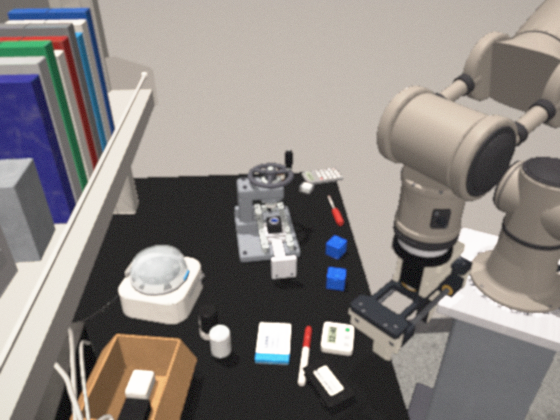

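View pics/top0.png

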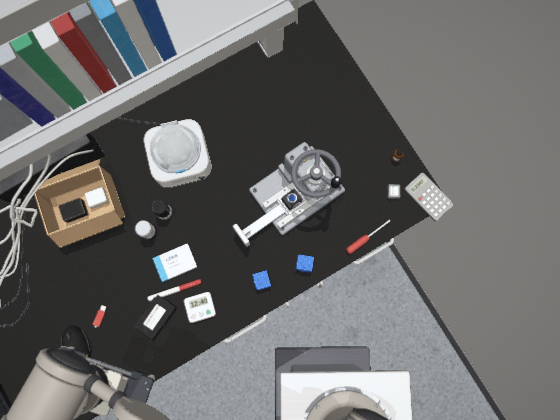

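The scene picture shows the press (wheel at ~(270,177), push plate at ~(284,262)). In the top picture the wheel is at ~(317,173), the handle at ~(336,182), the cube at ~(291,198) and the plate at ~(242,234). The blue cubes at (262,281) and (305,263) are the look-alikes. Next, an enlarged crop.

```bash
python3 - <<'E'
import cv2,numpy as np
a=cv2.imread("pics/top0.png")[130:260,225:385]; a=cv2.resize(a,None,fx=5,fy=5,interpolation=cv2.INTER_CUBIC)[:600]
cv2.imwrite("pics/c1.png",a)
E
cat > h.py <<'E'
import numpy as np
from plant import bot
def cam(n):
    p=bot.camera_params(n);f=210/np.tan(np.radians(p["fovy"]/2));return f,p["cx"],p["cy"],np.array(p["camera_from_world"])
def at_z(n,uv,z):
    f,cx,cy,T=cam(n);R=T[:3,:3];c=-R.T@T[:3,3];d=R.T@np.array([(uv[0]-cx)/f,(uv[1]-cy)/f,1]);return c+d*(z-c[2])/d[2]
def proj(n,P):
    f,cx,cy,T=cam(n);q=T[:3,:3]@P+T[:3,3];return np.array([f*q[0]/q[2]+cx,f*q[1]/q[2]+cy])
E
```

```text
(no output)
```

View pics/c1.png

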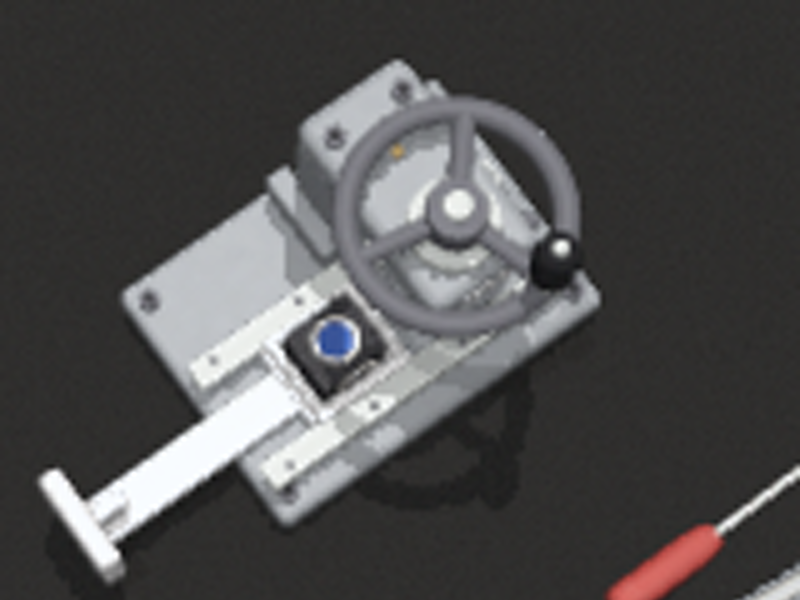

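The crop shows: hub centre (460,205), rim ellipse centre (458,214), handle top ~(560,250), base corners (125,298), (287,525), (600,295), plate top from (50,476) to (113,572), and the cube at (335,345).

```bash
python3 - <<'E'
from h import *
from scipy.optimize import least_squares
px=lambda c:np.array(c)/5+[225-.4,130-.4]
pts=[((95,137,20),(125,296)),((-55,137,20),(287,527)),((-55,-69,20),(602,295)),((0,0,184),(460,205)),((0,0,165),(458.5,214.5)),((0,221,76),(82,524))]
def W(v,P):
    c,s=np.cos(v[2]),np.sin(v[2]);return np.array([v[0]+c*P[0]-s*P[1],v[1]+s*P[0]+c*P[1],P[2]])
g=at_z("top",px((460,205)),184)
best=None
for a in np.arange(-3,3,.5):
    r=least_squares(lambda v:np.concatenate([proj("top",W(v,P))-px(u) for P,u in pts]),[g[0],g[1],a],x_scale=[10,10,.1])
    if best is None or r.cost<best.cost:best=r
v=best.x;print(v,np.round(best.fun,2))
h=at_z("top",px((560,249)),220);print("handle",h,np.linalg.norm(h[:2]-v[:2]))
print("handle angle",np.arctan2(*(h[:2]-v[:2])[::-1]))
for n,P in dict(plate=(0,227,50),platehome=(0,162,50)).items():print(n,W(v,P))
print("py dir",W(v,(0,1,0))-W(v,(0,0,0)))
print("scene check", proj("scene",W(v,(0,0,184))),proj("scene",h),proj("scene",W(v,(0,227,50))))
for n,u,z in (("canister",(158,209),67),("bottle",(399,154),50),("box",(394,191),17)):print(n,at_z("top",u,z))
f,cx,cy,T=cam("wrist");R=T[:3,:3];o=bot.get_obs()
print("wristcam",-R.T@T[:3,3]-o["tool_pos"],R.T[:,2])
E
```

```text
[612.64042411  71.30334349   0.62032386] [-1.62  0.19  0.21  0.24  1.27  0.22  0.07 -0.23 -0.19  0.07  0.25 -0.48]
handle [581.4568569   30.48625565 220.        ] 51.365840050472826
handle angle -2.2231867496047473
plate [480.68561596 256.0110277   50.        ]
platehome [518.47003239 203.12116218  50.        ]
py dir [-0.58129871  0.81369024  0.        ]
scene check [270.31762371 168.21531853] [288.72261848 151.13093777] [285.19440905 268.29778405]
canister [550.32582558 458.1456456   67.        ]
bottle [ 691.29440707 -151.74069809   50.        ]
box [ 601.56344039 -141.14615754   17.        ]
wristcam [-71.63849644  25.1087237  140.85014365] [ 0.26568362 -0.09427843 -0.95943931]
```

```bash
R='[[0.64,-0.47,0],[0,0,-0.51],-1]'; python3 -m pendant '[[[0.64,-0.47,0],[0,0,-0.51],-1],[[0.64,-0.47,0],[0,0,-0.51],-1],[[0.64,-0.47,0],[0,0,-0.51],-1],[[0.64,-0.47,0],[0,0,-0.51],-1],[[0.64,-0.47,0],[0,0,-0.51],-1],[[0.64,-0.47,0],[0,0,-0.51],-1],[[0.64,-0.47,0],[0,0,-0.51],-1],[[0.64,-0.47,0],[0,0,-0.51],-1],[[0.64,-0.47,0],[0,0,-0.51],-1],[[0.64,-0.47,0],[0,0,-0.51],-1]]'
python3 -m pendant '[[[0.64,-0.47,-0.3],[0,0,0],-1],[[0.64,-0.47,-0.3],[0,0,0],-1],[[0.64,-0.47,-0.3],[0,0,0],-1],[[0.64,-0.47,-0.3],[0,0,0],-1],[[0.64,-0.47,-0.3],[0,0,0],-1],[[0,0,0],[0,0,0],-1],[[0,0,0],[0,0,0],-1],[[0,0,0],[0,0,0],-1],[[0,0,0],[0,0,0],-1],[[0,0,0],[0,0,0],-1]]'
python3 - <<'E'
from h import *
import cv2
w=bot.capture("wrist");t=bot.capture("top")
t=cv2.resize(t[130:340,165:445],None,fx=2,fy=2,interpolation=cv2.INTER_CUBIC)
im=np.vstack([t,w])[:840]
cv2.imwrite("pics/a.png",cv2.resize(im,(400,600),interpolation=cv2.INTER_AREA)); cv2.imwrite("pics/w1.png",w)
E
```

```text
time: 0.93
tool_pos: [364.7, 354.1, 243.4]
tcp_rot: [-3.141, -0.0, 2.193]
contact_force: [0.3, 0.2, 1.0]
grip_width: 29.9
finger_force: 0.0
time: 1.77
tool_pos: [459.4, 285.3, 199.2]
tcp_rot: [3.141, 0.0, 2.197]
contact_force: [0.2, 0.8, -0.1]
grip_width: 0.7
finger_force: 0.0
```

View pics/w1.png

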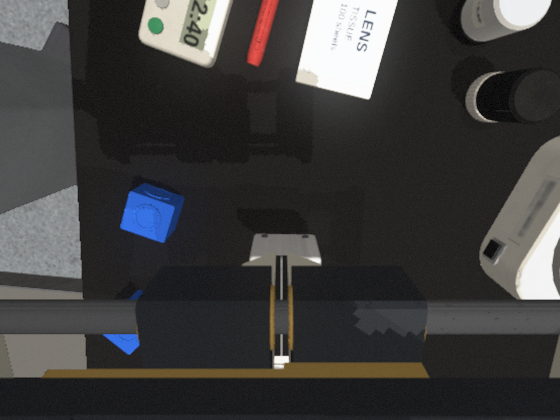

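The plate appears at (283,248), just outside the fingers. I'll compare that with the predicted projection.

```bash
python3 - <<'E'
from h import *
v=[612.64,71.30,.62032]
def W(P):
    c,s=np.cos(v[2]),np.sin(v[2]);return np.array([v[0]+c*P[0]-s*P[1],v[1]+s*P[0]+c*P[1],P[2]])
for P in [(-28,227,76),(28,227,76),(28,227,20),(-28,227,20),(28,215,76),(0,262,182)]:print(P,proj("wrist",W(P)).round())
f,cx,cy,T=cam("wrist");R=T[:3,:3];print(-R.T@T[:3,3],R)
E
```

```text
(-28, 227, 76) [244. 256.]
(28, 227, 76) [318. 256.]
(28, 227, 20) [312. 232.]
(-28, 227, 20) [250. 231.]
(28, 215, 76) [317. 270.]
(0, 262, 182) [282. 276.]
[414.83999779 346.59443747 339.99691245] [[ 0.81027078  0.58605448  0.00118666]
 [ 0.56194946 -0.77751508  0.28228198]
 [ 0.16635526 -0.22805799 -0.95933074]]
```

View pics/a.png

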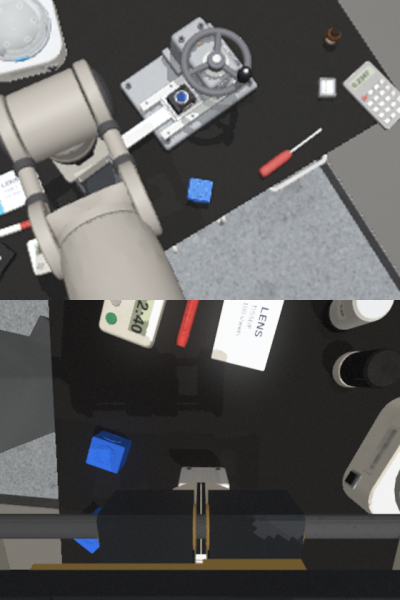

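Predictions match to about 2 mm. Now a closer look at the finger shape while I go on: descend, then push the plate.

```bash
python3 -m pendant '[[[0,0,-0.7],[0,0,0],-1],[[0,0,-0.7],[0,0,0],-1],[[0,0,-0.7],[0,0,0],-1],[[0,0,-0.7],[0,0,0],-1],[[0,0,-0.7],[0,0,0],-1],[[0,0,-0.7],[0,0,0],-1],[[0,0,-0.6],[0,0,0],-1],[[0,0,0],[0,0,0],-1],[[0,0,0],[0,0,0],-1],[[0,0,0],[0,0,0],-1]]'
python3 - <<'E'
from h import *
import cv2
w=bot.capture("wrist");s=bot.capture("scene")
a=cv2.resize(w[220:380,200:360],(500,500),interpolation=cv2.INTER_CUBIC)
b=cv2.resize(s[210:310,230:290],(300,500),interpolation=cv2.INTER_CUBIC)
cv2.imwrite("pics/b.png",np.hstack([a,b]))
E
```

```text
time: 2.7
tool_pos: [460.5, 285.1, 55.9]
tcp_rot: [3.14, 0.0, 2.196]
contact_force: [-0.1, 0.3, 0.4]
grip_width: 0.2
finger_force: 0.0
```

View pics/b.png

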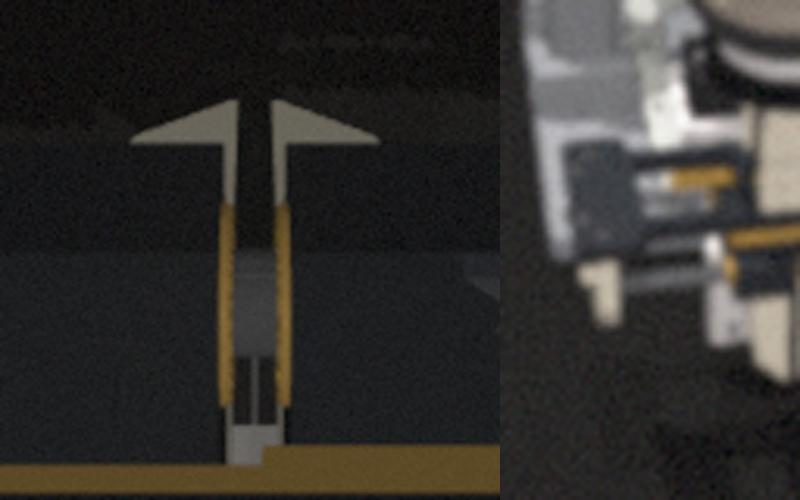

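```bash
python3 -m pendant '[[[0.08,-0.11,0],[0,0,0],-1],[[0.08,-0.11,0],[0,0,0],-1],[[0.08,-0.11,0],[0,0,0],-1],[[0.08,-0.11,0],[0,0,0],-1],[[0.08,-0.11,0],[0,0,0],-1],[[0.08,-0.11,0],[0,0,0],-1],[[0.08,-0.11,0],[0,0,0],-1],[[0.08,-0.11,0],[0,0,0],-1],[[0.08,-0.11,0],[0,0,0],-1],[[0.08,-0.11,0],[0,0,0],-1]]'
python3 - <<'E'
from h import *
import cv2
o=bot.get_obs();d=o["tool_pos"][:2]-[612.64,71.3];print("press y",d@[-.5813,.8137],"x",d@[.8137,.5813],o["contact_force"])
s=bot.capture("scene");t=bot.capture("top")
for P in [(0,227,76),(0,227,20)]:print(proj("scene",np.array([612.64-.5813*P[1],71.3+.8137*P[1],P[2]])))
print("tip",proj("scene",o["tool_pos"]-[0,0,17]))
b=cv2.resize(s[200:300,235:325],(540,600),interpolation=cv2.INTER_CUBIC)
cv2.imwrite("pics/d.png",b)
E
```

```text
time: 3.63
tool_pos: [483.9, 251.2, 54.7]
tcp_rot: [-3.141, -0.0, 2.196]
contact_force: [-3.6, 1.8, 1.7]
grip_width: 0.2
finger_force: 1.2
press y 221.24825415343904 x -0.17295456013020782 [-3.587176    1.76049767  1.72990251]
[285.24127715 259.52636097]
[285.1429019 278.1354736]
tip [284.83114201 270.70329743]
```

View pics/d.png

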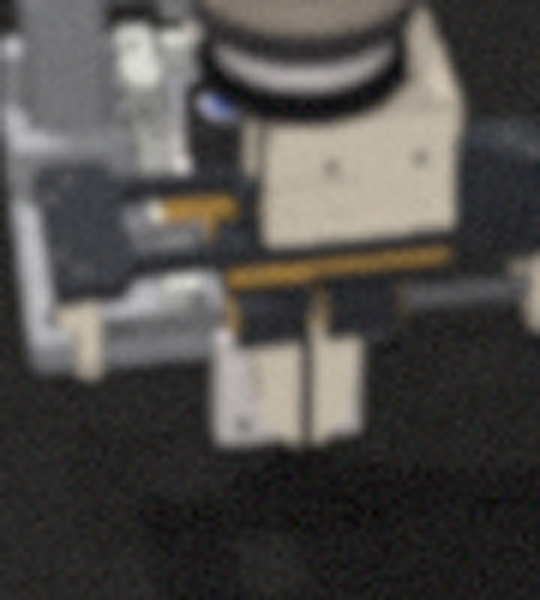

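The picture shows the closed fingers (38 mm wide) pressing on the plate's face at about 4 N. Continuing.

```bash
python3 -m pendant '[[[0.08,-0.11,0],[0,0,0],-1],[[0.08,-0.11,0],[0,0,0],-1],[[0.08,-0.11,0],[0,0,0],-1],[[0.08,-0.11,0],[0,0,0],-1],[[0.08,-0.11,0],[0,0,0],-1],[[0.08,-0.11,0],[0,0,0],-1],[[0.08,-0.11,0],[0,0,0],-1],[[0.08,-0.11,0],[0,0,0],-1],[[0.08,-0.11,0],[0,0,0],-1],[[0.08,-0.11,0],[0,0,0],-1]]'
python3 -m pendant '[[[0.04,-0.05,0],[0,0,0],-1],[[0.04,-0.05,0],[0,0,0],-1],[[0.04,-0.05,0],[0,0,0],-1],[[0.03,-0.04,0],[0,0,0],-1],[[0,0,0],[0,0,0],-1],[[0,0,0],[0,0,0],-1],[[0,0,0],[0,0,0],-1],[[0,0,0],[0,0,0],-1],[[0,0,0],[0,0,0],-1],[[0,0,0],[0,0,0],-1]]'
python3 - <<'E'
from h import *
o=bot.get_obs();d=o["tool_pos"][:2]-[612.64,71.3];print("press y",d@[-.5813,.8137],"x",d@[.8137,.5813])
E
```

```text
time: 4.57
tool_pos: [508.1, 218.1, 54.6]
tcp_rot: [-3.141, -0.0, 2.196]
contact_force: [-2.3, 1.3, -0.1]
grip_width: 0.3
finger_force: 1.2
time: 5.4
tool_pos: [512.7, 212.9, 54.9]
tcp_rot: [3.141, 0.0, 2.196]
contact_force: [0.6, -0.2, 0.7]
grip_width: 0.3
finger_force: 0.0
press y 173.32089428813336 x 1.0057471004226528
```

```bash
for i in 1 2; do :; done
python3 -m pendant '[[[0.02,-0.028,0],[0,0,0],-1],[[0.02,-0.028,0],[0,0,0],-1],[[0,0,0],[0,0,0],-1],[[0,0,0],[0,0,0],-1],[[0,0,0],[0,0,0],-1],[[0,0,0],[0,0,0],-1],[[0,0,0],[0,0,0],-1],[[0,0,0],[0,0,0],-1],[[0,0,0],[0,0,0],-1],[[0,0,0],[0,0,0],-1]]'
python3 -m pendant '[[[0.02,-0.028,0],[0,0,0],-1],[[0.02,-0.028,0],[0,0,0],-1],[[0,0,0],[0,0,0],-1],[[0,0,0],[0,0,0],-1],[[0,0,0],[0,0,0],-1],[[0,0,0],[0,0,0],-1],[[0,0,0],[0,0,0],-1],[[0,0,0],[0,0,0],-1],[[0,0,0],[0,0,0],-1],[[0,0,0],[0,0,0],-1]]'
```

```text
time: 6.23
tool_pos: [513.0, 212.4, 54.8]
tcp_rot: [3.141, -0.002, 2.196]
contact_force: [-3.2, 7.0, 1.9]
grip_width: 0.4
finger_force: 3.6
time: 7.07
tool_pos: [513.0, 212.3, 54.9]
tcp_rot: [-3.141, -0.005, 2.195]
contact_force: [-7.6, 14.2, 3.6]
grip_width: 0.5
finger_force: 8.0
```

Shuttle is home (16 N against the stop, then no further motion). Retreat, lift, and go over behind the handle.

```bash
python3 -m pendant '[[[-0.15,0.2,0],[0,0,0],-1],[[-0.15,0.2,0],[0,0,0],-1],[[0,0,0.86],[0,0,0],-0.74],[[0,0,0.86],[0,0,0],-0.74],[[0,0,0.86],[0,0,0],-0.74],[[0,0,0.86],[0,0,0],-0.74],[[0,0,0.86],[0,0,0],-0.74],[[0,0,0.86],[0,0,0],-0.74],[[0,0,0.86],[0,0,0],-0.74],[[0,0,0.86],[0,0,0],-0.74]]'
python3 -m pendant '[[[0.34,-0.71,0],[0,0,0.25],-0.74],[[0.34,-0.71,0],[0,0,0.25],-0.74],[[0.34,-0.71,0],[0,0,0.25],-0.74],[[0.34,-0.71,0],[0,0,0.25],-0.74],[[0.34,-0.71,0],[0,0,0.25],-0.74],[[0.34,-0.71,0],[0,0,0.25],-0.74],[[0.34,-0.71,0],[0,0,0.25],-0.74],[[0.34,-0.71,0],[0,0,0.25],-0.74],[[0.34,-0.71,0],[0,0,0.25],-0.74],[[0.34,-0.71,0],[0,0,0.25],-0.74]]'
python3 - <<'E'
from h import *
import cv2
w=bot.capture("wrist");t=bot.capture("scene");o=bot.get_obs();print(o["tool_pos"],o["tcp_rot"])
print(proj("scene",np.array([581.1,30,222.])),proj("wrist",np.array([581.1,30,222.])))
a=cv2.resize(t[130:290,210:350],(525,600),interpolation=cv2.INTER_CUBIC)
cv2.imwrite("pics/e.png",a); cv2.imwrite("pics/e_w.png",w)
E
```

```text
time: 7.9
tool_pos: [505.6, 221.3, 262.5]
tcp_rot: [3.142, 0.001, 2.196]
contact_force: [-0.1, 0.1, -0.3]
grip_width: 12.1
finger_force: 0.0
time: 8.73
tool_pos: [608.2, 7.3, 261.1]
tcp_rot: [-3.141, 0.0, 2.497]
contact_force: [0.2, 0.7, 0.3]
grip_width: 12.0
finger_force: 0.0
[608.80831431   5.24749407 260.48398203] [-3.14042396e+00  8.48761836e-04  2.49299329e+00]
[288.94211829 150.36436406] [287.32983487 185.77814077]
```

View pics/e.png

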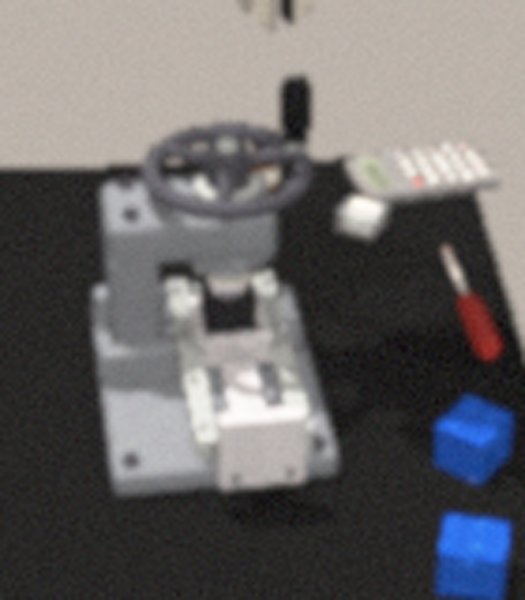

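The shuttle is home with the cube under the foot, and the handle top at scene (289,151) matches the prediction to half a pixel. Descend, then compute the arc.

```bash
python3 -m pendant '[[[0.05,0.06,0],[0,0,0],-0.74],[[0,0,-0.4],[0,0,0],-0.74],[[0,0,-0.4],[0,0,0],-0.74],[[0,0,-0.4],[0,0,0],-0.74],[[0,0,-0.4],[0,0,0],-0.74],[[0,0,-0.3],[0,0,0],-0.74],[[0,0,0],[0,0,0],-0.74],[[0,0,0],[0,0,0],-0.74],[[0,0,0],[0,0,0],-0.74],[[0,0,0],[0,0,0],-0.74]]'
cat > arc.py <<'E'
import sys
from h import *
# usage: start angle, number of rows, step (rad)
A=np.array([612.3,71.8]);th0,n,st=map(float,sys.argv[1:]);D=19.3
def P(th):return A+52*np.array([np.cos(th),np.sin(th)])-D*np.array([np.sin(th),-np.cos(th)])
o=bot.get_obs();p=o["tool_pos"][:2]
print("now",o["tool_pos"],o["tcp_rot"],"to contact:",(P(th0)-p)/30, "mm")
for i in range(int(n)):
    d=(P(th0-(i+1)*st)-P(th0-i*st))/30
    print(f"[[{d[0]:.2f},{d[1]:.2f},0]", end=" " if i%10<9 else "\n")
E
python3 arc.py -2.223 60 0.1
```

```text
time: 9.67
tool_pos: [609.8, 10.5, 205.1]
tcp_rot: [3.141, 0.001, 2.496]
contact_force: [0.6, 0.4, 0.2]
grip_width: 11.9
finger_force: 0.0
now [609.78889467  10.45906001 205.10177497] [3.14064803e+00 1.44177831e-03 2.49594705e+00] to contact: [-0.45703648  0.27667015] mm
[[-0.17,0.06,0] [[-0.17,0.08,0] [[-0.16,0.10,0] [[-0.15,0.11,0] [[-0.14,0.13,0] [[-0.12,0.14,0] [[-0.11,0.15,0] [[-0.09,0.16,0] [[-0.08,0.17,0] [[-0.06,0.18,0]
[[-0.04,0.18,0] [[-0.02,0.18,0] [[-0.00,0.18,0] [[0.01,0.18,0] [[0.03,0.18,0] [[0.05,0.18,0] [[0.07,0.17,0] [[0.08,0.16,0] [[0.10,0.15,0] [[0.12,0.14,0]
[[0.13,0.13,0] [[0.14,0.12,0] [[0.15,0.10,0] [[0.16,0.09,0] [[0.17,0.07,0] [[0.18,0.05,0] [[0.18,0.04,0] [[0.18,0.02,0] [[0.18,-0.00,0] [[0.18,-0.02,0]
[[0.18,-0.04,0] [[0.18,-0.06,0] [[0.17,-0.07,0] [[0.16,-0.09,0] [[0.15,-0.11,0] [[0.14,-0.12,0] [[0.13,-0.13,0] [[0.11,-0.15,0] [[0.10,-0.16,0] [[0.08,-0.17,0]
[[0.07,-0.17,0] [[0.05,-0.18,0] [[0.03,-0.18,0] [[0.01,-0.18,0] [[-0.01,-0.18,0] [[-0.02,-0.18,0] [[-0.04,-0.18,0] [[-0.06,-0.17,0] [[-0.08,-0.17,0] [[-0.09,-0.16,0]
[[-0.11,-0.15,0] [[-0.12,-0.14,0] [[-0.14,-0.12,0] [[-0.15,-0.11,0] [[-0.16,-0.09,0] [[-0.17,-0.08,0] [[-0.17,-0.06,0] [[-0.18,-0.04,0] [[-0.18,-0.03,0] [[-0.18,-0.01,0]
```

```bash
python3 -m pendant '[[[-0.1,0.06,0],[0,0,0],-0.74],[[-0.1,0.06,0],[0,0,0],-0.74],[[-0.1,0.06,0],[0,0,0],-0.74],[[-0.08,0.05,0],[0,0,0],-0.74],[[-0.07,0.04,0],[0,0,0],-0.74],[[0,0,0],[0,0,0],-0.74],[[0,0,0],[0,0,0],-0.74],[[0,0,0],[0,0,0],-0.74],[[0,0,0],[0,0,0],-0.74],[[0,0,0],[0,0,0],-0.74]]'
python3 -m pendant '[[[-0.17,0.06,0],[0,0,-0.83],-0.74],[[-0.17,0.08,0],[0,0,-0.83],-0.74],[[-0.16,0.10,0],[0,0,-0.83],-0.74],[[-0.15,0.11,0],[0,0,-0.83],-0.74],[[-0.14,0.13,0],[0,0,-0.83],-0.74],[[-0.12,0.14,0],[0,0,-0.83],-0.74],[[0,0,0],[0,0,0],-0.74],[[0,0,0],[0,0,0],-0.74],[[0,0,0],[0,0,0],-0.74],[[0,0,0],[0,0,0],-0.74]]'
python3 arc.py -2.823 1 0.1
```

```text
time: 10.5
tool_pos: [596.1, 18.3, 204.3]
tcp_rot: [3.141, 0.0, 2.496]
contact_force: [1.3, -1.1, 1.4]
grip_width: 12.1
finger_force: 0.9
time: 11.33
tool_pos: [568.8, 37.0, 204.2]
tcp_rot: [3.141, -0.0, 1.9]
contact_force: [3.2, 0.1, 0.9]
grip_width: 12.0
finger_force: 1.3
now [568.83167942  36.98442985 204.20879837] [ 3.14116505e+00 -1.45586910e-04  1.89988642e+00] to contact: [0.00434843 0.00662742] mm
[[-0.11,0.15,0]
```

```bash
python3 -m pendant '[[[-0.11,0.15,0],[0,0,-0.83],-0.74],[[-0.09,0.16,0],[0,0,-0.83],-0.74],[[-0.08,0.17,0],[0,0,-0.83],-0.74],[[-0.06,0.18,0],[0,0,-0.83],-0.74],[[-0.04,0.18,0],[0,0,-0.83],-0.74],[[-0.02,0.18,0],[0,0,-0.83],-0.74],[[0,0.18,0],[0,0,-0.83],-0.74],[[0.01,0.18,0],[0,0,-0.83],-0.74],[[0.03,0.18,0],[0,0,-0.83],-0.74],[[0.05,0.18,0],[0,0,-0.83],-0.74]]'
python3 arc.py -3.823 1 0.1
python3 -m pendant '[[[0.07,0.17,0],[0,0,-0.83],-0.74],[[0.08,0.16,0],[0,0,-0.83],-0.74],[[0.10,0.15,0],[0,0,-0.83],-0.74],[[0.12,0.14,0],[0,0,-0.83],-0.74],[[0.13,0.13,0],[0,0,-0.83],-0.74],[[0.14,0.12,0],[0,0,-0.83],-0.74],[[0.15,0.10,0],[0,0,-0.83],-0.74],[[0.16,0.09,0],[0,0,-0.83],-0.74],[[0.17,0.07,0],[0,0,-0.83],-0.74],[[0.18,0.05,0],[0,0,-0.83],-0.74]]'
python3 arc.py -4.823 1 0.1
```

```text
time: 12.17
tool_pos: [559.2, 87.8, 204.2]
tcp_rot: [3.141, 0.003, 0.898]
contact_force: [0.9, -5.7, 0.8]
grip_width: 12.0
finger_force: 3.3
now [559.16010995  87.79684298 204.17805839] [3.14054136e+00 2.59565608e-03 8.98054440e-01] to contact: [0.01984505 0.05890689] mm
[[0.07,0.17,0] time: 13.0
tool_pos: [596.4, 125.1, 203.9]
tcp_rot: [3.141, 0.005, -0.097]
contact_force: [-5.6, 1.8, 3.8]
grip_width: 12.0
finger_force: 3.0
now [596.39235572 125.07507299 203.88270275] [ 3.14145651  0.0054848  -0.09706566] to contact: [0.08218804 0.01791962] mm
[[0.18,0.04,0]
```

```bash
python3 -m pendant '[[[0.18,0.04,0],[0,0,-0.83],-0.74],[[0.18,0.02,0],[0,0,-0.83],-0.74],[[0.18,0,0],[0,0,-0.83],-0.74],[[0.18,-0.02,0],[0,0,-0.83],-0.74],[[0.18,-0.04,0],[0,0,-0.83],-0.74],[[0.18,-0.06,0],[0,0,-0.83],-0.74],[[0.17,-0.07,0],[0,0,-0.83],-0.74],[[0.16,-0.09,0],[0,0,-0.83],-0.74],[[0,0,0],[0,0,0],-0.74],[[0,0,0],[0,0,0],-0.74]]'
python3 arc.py -5.623 1 0.1
python3 -m pendant '[[[-0.17,0.22,0],[0,0,0],-0.74],[[-0.17,0.22,0],[0,0,0],-0.74],[[-0.17,0.22,0],[0,0,0],-0.74],[[0,0,0],[0,0,0.9],-0.74],[[0,0,0],[0,0,0.9],-0.74],[[0,0,0],[0,0,0.9],-0.74],[[0,0,0],[0,0,0.9],-0.74],[[0,0,0],[0,0,0.9],-0.74],[[0,0,0],[0,0,0.9],-0.74],[[0,0,0],[0,0,0.9],-0.74]]'
python3 -m pendant '[[[0,0,0],[0,0,0.9],-0.74],[[0,0,0],[0,0,0.9],-0.74],[[0,0,0],[0,0,0.9],-0.74],[[0,0,0],[0,0,0.9],-0.74],[[0,0,0],[0,0,0.9],-0.74],[[0,0,0],[0,0,0.9],-0.74],[[0,0,0],[0,0,0.9],-0.74],[[0,0,0],[0,0,0.9],-0.74],[[0,0,0],[0,0,0.9],-0.74],[[0,0,0],[0,0,0.9],-0.74]]'
python3 -m pendant '[[[0,0,0],[0,0,0.9],-0.74],[[0,0,0],[0,0,0.9],-0.74],[[0,0,0],[0,0,0.9],-0.74],[[0,0,0],[0,0,0.9],-0.74],[[0,0,0],[0,0,0.9],-0.74],[[0,0,0],[0,0,0.9],-0.74],[[0,0,0],[0,0,0.9],-0.74],[[0,0,0],[0,0,0.9],-0.74],[[0,0,0],[0,0,0.9],-0.74],[[0,0,0],[0,0,0.9],-0.74]]'
python3 arc.py -5.623 29 0.1
```

```text
time: 13.83
tool_pos: [640.6, 119.6, 203.9]
tcp_rot: [-3.14, 0.003, -0.889]
contact_force: [3.3, 5.8, 0.1]
grip_width: 11.6
finger_force: 2.8
now [640.58196017 119.64114691 203.87295368] [-3.14032232e+00  2.52676225e-03 -8.88885732e-01] to contact: [ 0.03185823 -0.02356006] mm
[[0.15,-0.11,0] time: 14.67
tool_pos: [624.4, 138.3, 204.0]
tcp_rot: [3.141, 0.001, -0.128]
contact_force: [0.3, 0.5, -0.4]
grip_width: 12.0
finger_force: 0.0
time: 15.5
tool_pos: [624.3, 138.3, 204.0]
tcp_rot: [-3.141, 0.001, 0.952]
contact_force: [-0.5, 0.4, -0.0]
grip_width: 11.5
finger_force: 0.0
time: 16.33
tool_pos: [624.3, 138.3, 204.0]
tcp_rot: [-3.14, -0.0, 2.032]
contact_force: [-0.2, 0.4, -1.3]
grip_width: 12.1
finger_force: 0.0
now [624.32795158 138.30104341 204.01454378] [-3.14036453e+00 -4.37894990e-04  2.03162104e+00] to contact: [ 0.57365851 -0.64555661] mm
[[0.15,-0.11,0] [[0.14,-0.12,0] [[0.13,-0.13,0] [[0.11,-0.15,0] [[0.10,-0.16,0] [[0.08,-0.17,0] [[0.07,-0.17,0] [[0.05,-0.18,0] [[0.03,-0.18,0] [[0.01,-0.18,0]
[[-0.01,-0.18,0] [[-0.02,-0.18,0] [[-0.04,-0.18,0] [[-0.06,-0.17,0] [[-0.08,-0.17,0] [[-0.09,-0.16,0] [[-0.11,-0.15,0] [[-0.12,-0.14,0] [[-0.14,-0.12,0] [[-0.15,-0.11,0]
[[-0.16,-0.09,0] [[-0.17,-0.08,0] [[-0.17,-0.06,0] [[-0.18,-0.04,0] [[-0.18,-0.03,0] [[-0.18,-0.01,0] [[-0.18,0.01,0] [[-0.18,0.03,0] [[-0.18,0.05,0]
```

```bash
python3 -m pendant '[[[0,0,0],[0,0,0.86],-0.74],[[0,0,0],[0,0,0.86],-0.74],[[0.14,-0.16,0],[0,0,0],-0.74],[[0.14,-0.16,0],[0,0,0],-0.74],[[0.14,-0.16,0],[0,0,0],-0.74],[[0.08,-0.09,0],[0,0,0],-0.74],[[0.07,-0.08,0],[0,0,0],-0.74],[[0,0,0],[0,0,0],-0.74],[[0,0,0],[0,0,0],-0.74],[[0,0,0],[0,0,0],-0.74]]'
python3 arc.py -5.623 1 0.1
python3 -m pendant '[[[0.15,-0.11,0],[0,0,-0.83],-0.74],[[0.14,-0.12,0],[0,0,-0.83],-0.74],[[0.13,-0.13,0],[0,0,-0.83],-0.74],[[0.11,-0.15,0],[0,0,-0.83],-0.74],[[0.10,-0.16,0],[0,0,-0.83],-0.74],[[0.08,-0.17,0],[0,0,-0.83],-0.74],[[0.07,-0.17,0],[0,0,-0.83],-0.74],[[0.05,-0.18,0],[0,0,-0.83],-0.74],[[0.03,-0.18,0],[0,0,-0.83],-0.74],[[0.01,-0.18,0],[0,0,-0.83],-0.74]]'
python3 arc.py -6.623 1 0.1
```

```text
time: 17.17
tool_pos: [642.5, 118.2, 204.1]
tcp_rot: [3.141, 0.0, 2.232]
contact_force: [0.1, 0.7, -0.3]
grip_width: 11.8
finger_force: 0.3
now [642.49078712 118.18838265 204.0762702 ] [3.14149161e+00 4.25670833e-04 2.23150651e+00] to contact: [-0.03176934  0.02486542] mm
[[0.15,-0.11,0] time: 18.0
tool_pos: [668.8, 72.7, 204.1]
tcp_rot: [3.141, -0.002, 1.231]
contact_force: [1.7, 4.1, -0.1]
grip_width: 12.1
finger_force: 2.0
now [668.76056046  72.70674435 204.14172379] [ 3.14119294e+00 -1.60188971e-03  1.23143336e+00] to contact: [-0.03337254 -0.00142104] mm
[[-0.01,-0.18,0]
```

```bash
python3 -m pendant '[[[-0.02,-0.18,0],[0,0,-0.83],-0.74],[[-0.03,-0.18,0],[0,0,-0.83],-0.74],[[-0.05,-0.18,0],[0,0,-0.83],-0.74],[[-0.06,-0.17,0],[0,0,-0.83],-0.74],[[-0.08,-0.17,0],[0,0,-0.83],-0.74],[[-0.09,-0.16,0],[0,0,-0.83],-0.74],[[-0.11,-0.15,0],[0,0,-0.83],-0.74],[[-0.12,-0.14,0],[0,0,-0.83],-0.74],[[-0.14,-0.12,0],[0,0,-0.83],-0.74],[[-0.15,-0.11,0],[0,0,-0.83],-0.74]]'
python3 arc.py -7.623 1 0.1
python3 -m pendant '[[[-0.16,-0.09,0],[0,0,-0.83],-0.74],[[-0.17,-0.08,0],[0,0,-0.83],-0.74],[[-0.17,-0.06,0],[0,0,-0.83],-0.74],[[-0.18,-0.04,0],[0,0,-0.83],-0.74],[[-0.18,-0.03,0],[0,0,-0.83],-0.74],[[-0.18,-0.01,0],[0,0,-0.83],-0.74],[[-0.18,0.01,0],[0,0,-0.83],-0.74],[[-0.18,0.03,0],[0,0,-0.83],-0.74],[[0,0,0],[0,0,0],-0.74],[[0,0,0],[0,0,0],-0.74]]'
python3 arc.py -8.506 1 0.1
```

```text
time: 18.83
tool_pos: [643.9, 25.1, 204.2]
tcp_rot: [3.141, -0.003, 0.235]
contact_force: [4.5, 2.3, -2.1]
grip_width: 11.8
finger_force: 2.4
now [643.86008751  25.07716127 204.21829389] [ 3.14102216e+00 -2.79412707e-03  2.34824400e-01] to contact: [-0.0289376   0.01740861] mm
[[-0.16,-0.09,0] time: 19.67
tool_pos: [601.3, 17.1, 204.3]
tcp_rot: [-3.141, -0.001, -0.554]
contact_force: [2.6, 1.4, -0.3]
grip_width: 11.8
finger_force: 1.4
now [601.28821623  17.07832468 204.30424636] [-3.14108938e+00 -7.18802128e-04 -5.54175181e-01] to contact: [-0.1733529   0.05592782] mm
[[-0.17,0.06,0]
```

```bash
python3 -m pendant '[[[-0.1,0.03,0],[0,0,-0.5],-0.74],[[-0.08,0.03,0],[0,0,-0.33],-0.74],[[0,0,0],[0,0,0],-0.74],[[0,0,0],[0,0,0],-0.74],[[0,0,0],[0,0,0],-0.74],[[0.2,-0.15,0],[0,0,0],-0.74],[[0.2,-0.15,0],[0,0,0],-0.74],[[0.2,-0.15,0],[0,0,0],-0.74],[[0.2,-0.15,0],[0,0,0],-0.74],[[0,0,0.3],[0,0,0],-0.74]]'
python3 -m pendant '[[[0,0,0.5],[0,0,0],-0.74],[[0,0,0.5],[0,0,0],-0.74],[[0,0,0.5],[0,0,0],-0.74],[[0,0,0.5],[0,0,0],-0.74],[[0,0,0.5],[0,0,0],-0.74],[[0,0,0.5],[0,0,0],-0.74],[[0,0,0.5],[0,0,0],-0.74],[[0,0,0],[0,0,0],-0.74],[[0,0,0],[0,0,0],-0.74],[[0,0,0],[0,0,0],-0.74]]'
python3 - <<'E'
from h import *
import cv2
t=bot.capture("scene")
cv2.imwrite("pics/f.png",cv2.resize(t[130:290,210:350],(525,600),interpolation=cv2.INTER_CUBIC))
E
```

```text
time: 20.5
tool_pos: [619.7, -0.5, 211.3]
tcp_rot: [3.139, 0.003, -0.657]
contact_force: [-0.6, 0.3, -0.0]
grip_width: 11.5
finger_force: 0.0
time: 21.33
tool_pos: [619.2, 0.7, 317.3]
tcp_rot: [3.141, 0.001, -0.657]
contact_force: [-0.5, -0.7, -0.6]
grip_width: 11.7
finger_force: 0.0
```

View pics/f.png

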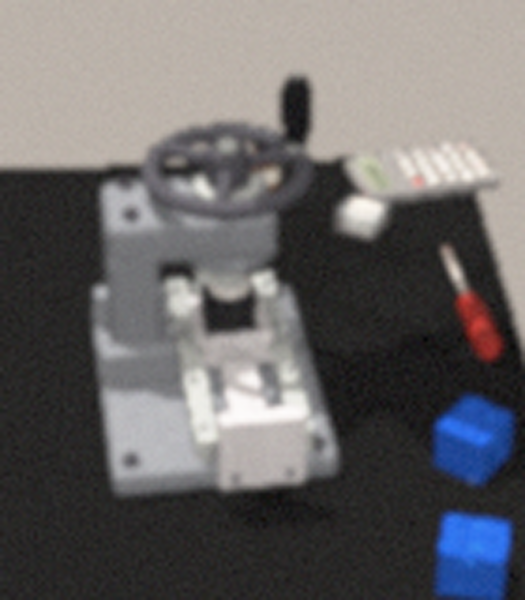

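The handle is back at its starting pixel (297,78), the foot has come down on the cube, the shuttle is still home and the robot is clear. Handing in.

```bash
python3 -c "
from plant import bot
print(bot.close_job())"
```

```text
the job is handed in; nothing more can be done
None
```

I pushed the shuttle fully home and the hand wheel through one full clockwise turn, and handed the job in at about 21 s; in the last picture the handle is back where it began and the foot looks down on the cube, but the hand-in returned no verdict and I did not measure the foot's force.

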